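Rake a dropped bush out of the drain-rack gutter with a bent hook

TASK

A small brass bush has dropped through the slot of the drain rack and lies in the gutter below. Take the bent hook from its hanger, rake the bush along the gutter floor and out of the open end into the black catch pan, with the hook only resting lightly on the gutter and never forced against the rack, then hang the hook back on its fork. Keep your fingers off the bush, and leave the bottle, funnel and tin on the decks where they stand.

Things in the scene. Friction and masses are not known exactly. Their poses are not given: they have to be found in the camera images.
- rack: Drain rack, fixed: two blue drip decks side by side with a straight slot between them. Origin on the bench under the slot's middle; x along the slot to its open end, y left, z up. Decks x -110 to +100 mm, y +-11 to +-115, tops 95 high, rims 10 higher along the outer edges. Forcing the hook on rack, gutter or pan (over 20 N) is a failure; a few newtons keep it down.
- slot_top (a point): Middle of the slot at deck-top level (rack x = 0, y = 0, z = 95 mm), axes as the rack's. The slot is 22 mm wide (y -11 to +11) for its whole depth of 37 mm; below z = 58 mm, under the decks, it widens to the gutter, 36 mm wide (y -18 to +18). An end wall closes both at rack x = -104 (inner face); at x = +100 both are open.
- gutter_floor (a point): Point on top of the rigid sheet-metal gutter floor, at rack x = -30, y = 0, z = 40 mm, axes as the rack's. The floor is level from the closed end to rack x = +8; from there a second sheet, straight, falls to its end at rack x = +112. That fall differs from rack to rack (0.02 to 0.2 rad, 2 to 21 mm over its length) and is not measured: it must be felt with the hook.
- pan_floor (a point): Middle of the inner floor of the black catch pan, 4 mm above the bench, fixed at rack x = 151, y = 0, axes as the rack's. Inside 92 x 122 mm (x, y), walls 14 mm high. It stands under the open end: the gutter floor reaches 7 mm in past its near wall's inner face.
- bush_center (a point): Centre of the dropped part: a ring-shaped brass bush, 17 mm outside diameter, 9 mm bore, 5 mm thick, about 12 g, loose and lying flat on the level part of the gutter floor, 5 to 45 mm short of the slot's middle and up to 8 mm to either side. A hook more than about 2 mm off the floor slides over it.
- hook_grip (a point): On the hook's square wooden grip, 55 mm above its lower end, the place to hold it. The grip is 22 x 22 x 90 mm, sides along this point's x and y, its axis is z (up). Hook: loose, 120 g, hangs upright in the fork. A straight 6 mm steel rod goes down from the grip on the same axis, then bends at a right angle towards -x.
- hook_heel (a point): The bend at the foot of the hook's rod: axis point 162 mm below hook_grip, same axes. From here the 6 mm rod runs level along -x; its round end is 20 mm from the rod's axis. The hook's underside is 3 mm below this point, and the wooden grip's lower end is 107 mm above it.
- fork (a point): Rest point of the hook's hanger, 131 mm above the bench, on top of two steel tines and midway between them. Hanger fixed, axes level; the tines run along x, 13 mm apart, open at -x with tips flared from x = -20 to -37, joined at x = +35 to a post no higher. The hook's rod hangs between the tines, the grip's lower end rests on them, its bend points to -x.
- oil_bottle_mid (a point): Centre of a yellow bottle with black cap, 54 mm diameter, 140 mm high, standing on the right deck (rack y about -65) near its closed end. Not to be moved.
- funnel_mid (a point): Half-way up a red funnel stood mouth down on the right deck near its open end, 72 mm diameter at the foot, 95 mm high. Not to be moved.
- tin_mid (a point): Centre of a low tin, 58 mm diameter, 50 mm high, standing on the left deck (rack y about +68) near its open end. Not to be moved.

How it is judged:
On the way, in this order (a step that is already met when the one before it is completed fails the run):
1. the hook is lifted off its fork (distance between hook_heel and fork above 0.2 m), for 0.05 s.
2. the hook's bend is down in the gutter (z of hook_heel in the frame of rack below 0.056 m and x of hook_heel in the frame of rack between -0.104 and 0.1 m and y of hook_heel in the frame of rack between -0.018 and 0.018 m), for 0.2 s.
3. the bush lies in the catch pan (x of bush_center in the frame of pan_floor between -0.046 and 0.046 m and y of bush_center in the frame of pan_floor between -0.061 and 0.061 m and z of bush_center in the frame of pan_floor below 0.012 m), for 0.2 s.
At the end, for the whole second after the job is handed in: The bush lies in the catch pan (its centre inside the pan's walls and less than 12 mm above the pan floor), and the hook hangs upright (within 0.15 rad) in the fork, its grip resting on the tines and its axis within 20 mm of the fork point. Everything is let go (all of step 3 and angle between hook_grip's own z axis and vertical below 0.15 rad and z of hook_grip in the frame of fork between 0.048 and 0.062 m and horizontal distance between hook_grip and fork below 0.02 m); the robot touches nothing.
It fails at once if the hook is pressed on the rack, its floor or its pan with more than 20 N (contact force between hook and rack above 20 N).
It fails at once if the gripper touches the bush (contact force between the fingers and bush above 0.3 N).
It fails at once if the bottle, funnel or tin is pushed more than 15 mm or tipped (distance of any of oil_bottle_mid, funnel_mid, tin_mid from where it was at the start of the episode above 0.015 m).
It also fails if it takes over 72 s, if anything falls off the work surface, if the arm or the gripper's body presses on something with over 40 N, if the wrist force passes 120 N, or if a joint passes its speed limit or range.

ROBOT

A 7-joint arm with a two-finger parallel gripper is mounted at the origin on the work surface. World frame = base frame: x ahead of the robot, y to its left, z up, the work surface at z = 0. Lengths are in m, angles in rad, forces in N, time in s.
With the tool pointing down it reaches from about 0.425 to 0.875 m from the base axis. Payload 4.7 kg.
Tool frame: the origin (TCP) lies at the very end of the fingers, on their centre line; the grasp point (between the pads) lies 19 mm behind it; x points along the fingers, y is the direction in which the jaws open and shut, and the axes are right-handed (so a half turn about x gives the same grasp; the last joint's range is limited). The gripper opens to 87 mm and grips with 3 to 60 N. Pads are 19 mm wide; open, the fingers measure 117 mm over their backs; the gripper's body (75 mm by 190 mm) begins 51 mm behind the grasp point.
Start: joints at [1.19, 0.321, -0.07, 1.45, 0.023, 1.371, -0.057], TCP at [0.25, -0.6, 0.223] pointing down, gripper open.
Joint ranges: [-2.86, 2.86], [-0.3, 2.09], [-1.38, 1.24], [0.06, 2.45], [-1.56, 4.7], [0.09, 2.05], [-2.69, 2.69]. Speed limits (rad/s): [2.57, 2.57, 3.14, 3.14, 3.14, 3.14, 3.14].

INTERFACE

Orientations are given as a rotation vector (axis times angle).
In Python, from bench import ctrl gives the robot as it stands.
- The arm moves only by the tool step_arm, never from a script. Its argument "increments" is one flat list of numbers, 6 for each row, row after row: the shift along the tool's x, y, z in cm, then the turn, a rotation vector about the tool's x, y, z in rad. In form: [tx, ty, tz, ax, ay, az, tx, ty, tz, ax, ay, az, ...]. A call has 1 to 12 rows; each row shifts and turns the commanded pose from where the row before left it, along the tool's axes as they then stand; what a row does not reach is not made up. A row lasts 1/8 s, in which the tool goes at most 62.5 mm and 10.7 degrees, less where a joint would pass 70% of its speed; a pose out of reach is approached as far as the arm can. A call with a gripper value outside its range is refused whole. "fingers" is the opening in per cent of the stroke, from 0 (shut) to 100 (fully open), set as the call begins (left out, the last holds). The fingers move at their own pace and stop on an object; "force" is the grip in N (left out, the last holds). Time passes only in rows, so rows that do not move let the fingers close. It gives the time, the measured TCP pose, the force and the opening at its end, in the units of the state.
- ctrl.get_state(): the state, without advancing time (a new reading comes with each control period).
- ctrl.get_image(name): name is "scene" or "top"; returns the picture (384x512x3 uint8, red, green, blue); there is no depth.
- ctrl.camera_params(name): a dict with "vertical_fov" (degrees; the focal length in pixels is half the picture's height over the tangent of half this angle, whatever the lens; pixels are square), "cx", "cy" (the principal point, pixels), "k1" (the pictures are not rectified: a ray, as slopes to the right and down, at radius r is drawn at 1 + k1 r^2 times it, then the intrinsics apply), "R" (3x3) and "t" (3): a world point X has camera coordinates R X + t. Camera axes: x right, y down, z forward; pixel columns grow to the right and rows downward; lengths in m; the calibration is good to about 2 mm. A picture is of the moment at which its call begins. camera_params takes no time and is no camera call.
- ctrl.close_job(): hands the job in, once; it reports no verdict.
Trained networks look in the newest picture that a camera, given by its name, has taken for a name from the list of things; names that differ only in an ending like _2 or _b are one class to them, and where a whole thing is asked for, a point or a joint stands for the part that bears it (a point fixed in the world has none). Each returns a list of dicts, best first, with "score" (0 to 1); they miss things now and then, are a little off and sometimes report something else, mostly with a low value. They report only what shows in the picture. A call takes as long as a camera call.
- ctrl.search_frame(camera, name): "xyz" ([x, y, z] in m, in the coordinates of the camera as it stood for that picture, good to about 4 mm: the middle of the surface that is visible of it).
- ctrl.silhouettes(camera, name): "pixels" (384x512 bool, what is visible of it).
- ctrl.spot_point(camera, name): "xyz" ([x, y, z] in m, in the coordinates of the camera as it stood for that picture, good to about 4 mm: a listed point, or the origin of a listed thing).
The state is a dict: "time": time; "joint_positions": joint angles; "qd": joint speeds; "joint_torque": joint torques, N m; "position": TCP position; "tool_rot": TCP orientation; "ft_force": force on the tool from outside, world axes, zero at the start; "torque": the same for the moment, N m; "grip_width": opening from 0.0 (shut) to 1.0 (fully open).
Only numpy, scipy, OpenCV 4.12 (cv2) and the standard library are available. Lean on these libraries where they do the work, as an engineer would, in place of code of your own. Each camera call takes 0.05 s, during which the arm holds its last target.

## Working session

There is one attempt and no reset: what is moved stays moved. The work goes in short steps, Python scripts to look and compute and a tool call to move; the robot and the scene stay as the last step left them, time stands still between calls to the robot, and variables do not carry over. Pictures are saved under pics/ and viewed, and the job is handed in when it is done.

Besides the shell and the picture viewer there is one more tool, called after ">>>" as name(argument=value, ...), one argument or row to a line, values as JSON. step_arm: Moves the arm, as the interface text tells. Its arguments: {"type":"object","properties":{"increments":{"type":"array","items":{"type":"number"}},"fingers":{"type":"number"},"force":{"type":"number"}},"required":["increments"]}

```bash
ls; mkdir -p pics
python3 - <<'E'
from bench import ctrl
import cv2
s=ctrl.get_state(); print({k:(v if not hasattr(v,'round') else v) for k,v in s.items()})
for n in ("scene","top"):
    im=ctrl.get_image(n); cv2.imwrite(f"pics/{n}0.png",cv2.cvtColor(im,cv2.COLOR_RGB2BGR)); print(n,ctrl.camera_params(n))
print(ctrl.get_state()["time"])
E
```

```text
pics
{'time': 0.0, 'joint_positions': array([ 1.19009653,  0.3218117 , -0.07007981,  1.45167062,  0.02263104,
        1.3707592 , -0.05693186]), 'qd': array([-0.0007591 ,  0.00075895,  0.0003839 ,  0.00011041,  0.00130139,
        0.00055217,  0.00025495]), 'joint_torque': array([-1.29582400e-03, -4.91276908e+01, -4.04449292e-01, -3.12530065e+01,
       -6.39346079e-02,  4.36358177e-02,  1.51313980e-04]), 'position': array([ 0.24973965, -0.59952581,  0.221471  ]), 'tool_rot': array([ 2.00495421,  0.40293729, -2.00595655]), 'ft_force': array([-0.90764885, -0.35696939, -0.24105915]), 'torque': array([ 0.00906156, -0.04631954, -0.00821893]), 'grip_width': 1.000255479280351}
scene {'vertical_fov': 56.45372523784552, 'cx': 255.39209205966765, 'cy': 188.90466450378258, 'k1': -0.11078288172659356, 'R': array([[ 0.50188983,  0.86492278,  0.00389582],
       [ 0.57531866, -0.33047083, -0.74819614],
       [-0.64584444,  0.37775338, -0.66346616]]), 't': array([-0.3689509 , -0.20796962,  1.13845541])}
top {'vertical_fov': 49.5131343362119, 'cx': 252.96082510761656, 'cy': 186.20693217795946, 'k1': -0.0912415691815236, 'R': array([[-0.01419364, -0.99989757,  0.00184234],
       [-0.99772445,  0.01404129, -0.06594521],
       [ 0.06591259, -0.00277415, -0.99782154]]), 't': array([0.06493765, 0.57717676, 0.93826535])}
0.1
```

View pics/scene0.png

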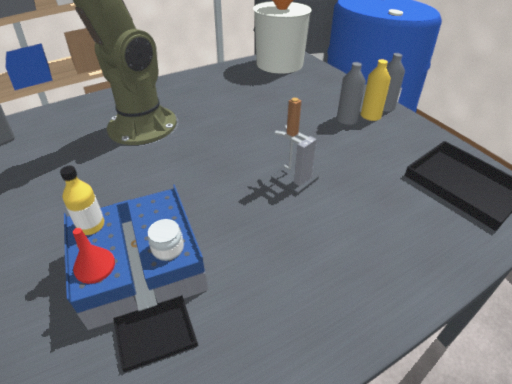

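View pics/top0.png

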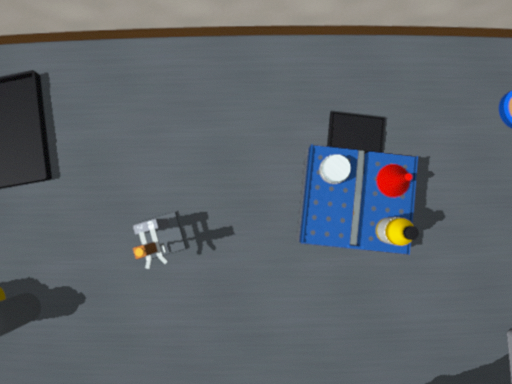

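```bash
cat > h.py <<'E'
from bench import ctrl
import numpy as np, cv2
from scipy.spatial.transform import Rotation as Ro
def K(c):
    p=ctrl.camera_params(c); f=192/np.tan(np.radians(p['vertical_fov']/2)); return p,f
def proj(c,X):
    p,f=K(c); Xc=p['R']@np.asarray(X)+p['t']; s=Xc[:2]/Xc[2]; s=s*(1+p['k1']*(s@s)); return f*s+[p['cx'],p['cy']]
def ray(c,uv):
    p,f=K(c); d=(np.asarray(uv,float)-[p['cx'],p['cy']])/f; s=d.copy()
    for _ in range(30): s=d/(1+p['k1']*(s@s))
    R=p['R']; return -R.T@p['t'], R.T@np.array([s[0],s[1],1.])
def atz(c,uv,z):
    o,d=ray(c,uv); return o+d*(z-o[2])/d[2]
def w(c,x):
    p,_=K(c); return p['R'].T@(np.asarray(x)-p['t'])
E
python3 - <<'E'
from h import *
np.set_printoptions(precision=4,suppress=True)
for c in ("top","scene"):
    for n in ("slot_top","gutter_floor","pan_floor","bush_center","hook_grip","hook_heel","fork","rack","oil_bottle_mid","funnel_mid","tin_mid"):
        for r in ctrl.spot_point(c,n)[:2]: print(c,n,round(r['score'],2),w(c,r['xyz']))
print(ctrl.get_state()["time"])
E
```

```text
top slot_top 0.75 [ 0.5459 -0.1681  0.1015]
top gutter_floor 0.73 [ 0.6101 -0.1116  0.1223]
top gutter_floor 0.7 [ 0.5194 -0.1627  0.0439]
top pan_floor 0.68 [ 0.6953 -0.1862  0.0083]
top pan_floor 0.41 [ 0.5184 -0.1636  0.044 ]
top hook_grip 0.86 [0.447  0.2685 0.1883]
top hook_heel 0.53 [0.4473 0.2616 0.0243]
top fork 0.96 [0.4489 0.2655 0.1317]
top fork 0.57 [0.4482 0.263  0.0235]
top rack 0.98 [ 0.5516 -0.1675  0.0033]
top oil_bottle_mid 0.89 [ 0.4727 -0.2267  0.1646]
top funnel_mid 0.81 [ 0.583  -0.2395  0.147 ]
top tin_mid 0.84 [ 0.6074 -0.1134  0.1268]
scene slot_top 0.96 [ 0.5483 -0.1679  0.0907]
scene gutter_floor 0.84 [ 0.5172 -0.1611  0.0387]
scene gutter_floor 0.32 [ 0.5197 -0.1621  0.0408]
scene pan_floor 0.6 [ 0.6999 -0.1866  0.0073]
scene bush_center 0.46 [ 0.5178 -0.1587  0.0458]
scene hook_grip 0.97 [0.4465 0.2685 0.1887]
scene hook_heel 0.75 [0.4478 0.2672 0.0228]
scene fork 0.68 [ 0.4786 -0.2218  0.1652]
scene rack 0.62 [ 0.546  -0.168  -0.0031]
scene rack 0.25 [0.4482 0.2663 0.1293]
scene oil_bottle_mid 0.97 [ 0.479  -0.2219  0.1659]
scene funnel_mid 0.89 [ 0.5828 -0.2343  0.1413]
scene tin_mid 0.6 [ 0.6092 -0.1111  0.1185]
scene tin_mid 0.31 [0.4468 0.2653 0.0214]
1.2
```

Run:
```python
from h import *
a=cv2.imread("pics/top0.png"); b=cv2.imread("pics/scene0.png")
x=cv2.resize(a[205:285,115:255],None,fx=5,fy=5,interpolation=cv2.INTER_CUBIC)
cv2.imwrite("pics/a1.png",x)
cv2.imwrite("pics/a2.png",cv2.resize(b[90:200,250:350],None,fx=5,fy=5,interpolation=cv2.INTER_CUBIC))
cv2.imwrite("pics/a3.png",cv2.resize(a[100:260,290:430],None,fx=3.7,fy=3.7,interpolation=cv2.INTER_CUBIC))
cv2.imwrite("pics/a4.png",cv2.resize(b[160:370,50:220],None,fx=2.8,fy=2.8,interpolation=cv2.INTER_CUBIC))
```

```text
(no output)
```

View pics/a1.png

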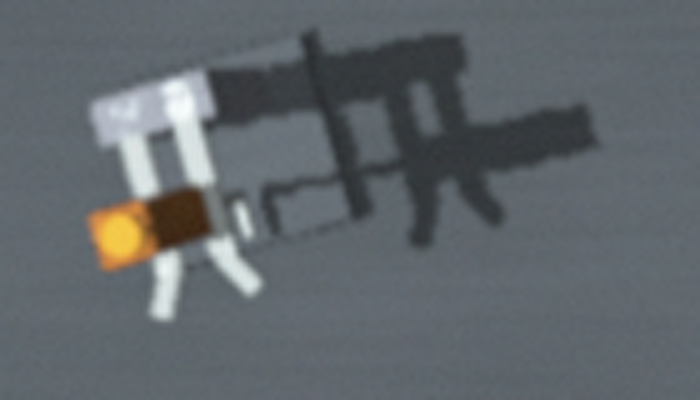

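View pics/a2.png

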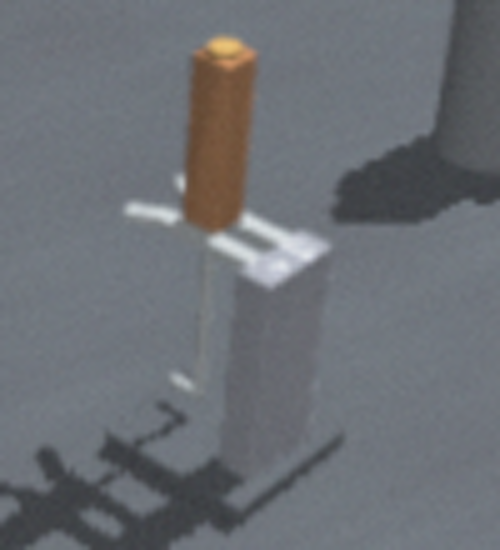

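View pics/a3.png

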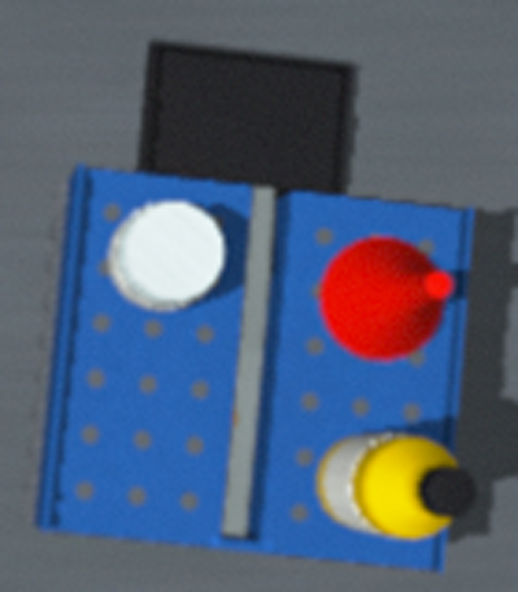

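View pics/a4.png

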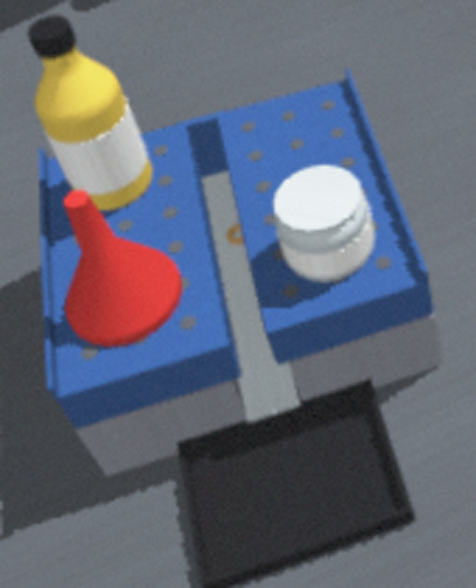

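Run:
```python
from h import *
np.set_printoptions(precision=4,suppress=True)
print(Ro.from_rotvec(ctrl.get_state()['tool_rot']).as_matrix())
t=lambda u,v:(290+u/3.7-.36,100+v/3.7-.36)
s=lambda u,v:(50+u/2.8-.32,160+v/2.8-.32)
def seg(c,a,b,z):
    A=atz(c,a,z);B=atz(c,b,z);d=B-A;print(c,A[:2],B[:2],"yaw",np.arctan2(d[1],d[0]),"len",np.linalg.norm(d))
seg("top",t(222,537),t(254,187),.095)
seg("top",t(252,545),t(278,190),.095)
seg("scene",s(219,122),s(270,360),.095)
seg("scene",s(187,126),s(240,378),.095)
h=lambda u,v:(115+u/5-.4,205+v/5-.4)
seg("top",h(210,70),h(92,105),.131)
seg("top",h(197,180),h(184,125),.131)
seg("top",h(147,190),h(133,140),.131)
for f,(x,y) in (("L",(235,233)),): print(atz("scene",s(x,y),.0445), atz("top",t(236,415),.0445))
p,_=K("top");print("topcam",-p['R'].T@p['t'])
# overlay model
b=cv2.imread("pics/scene0.png");a=cv2.imread("pics/top0.png")
o=np.array([.547,-.168]);yaw=-.123
R=np.array([[np.cos(yaw),-np.sin(yaw)],[np.sin(yaw),np.cos(yaw)]])
for c,im in (("scene",b),("top",a)):
    im2=cv2.resize(im,None,fx=4,fy=4,interpolation=cv2.INTER_CUBIC)
    for P in ([(-110,11,95),(100,11,95)],[(-110,-11,95),(100,-11,95)],[(-110,115,105),(100,115,105)],[(-110,-115,105),(100,-115,105)],[(100,-115,95),(100,115,95)],[(-110,-115,95),(-110,115,95)],[(105,-61,18),(197,-61,18),(197,61,18),(105,61,18)],[(112,-18,30),(112,18,30)]):
        q=np.array([proj(c,[*(o+R@np.array(k[:2])/1000),k[2]/1000]) for k in P])
        cv2.polylines(im2,[np.int32((q+.5)*4)],False,(0,255,0),1)
    x0,y0=(50,160) if c=="scene" else (290,100)
    cv2.imwrite(f"pics/ov_{c}.png",im2[y0*4:y0*4+600 if c=="top" else y0*4+840,x0*4:x0*4+680][:,:] if c=="top" else cv2.resize(im2[y0*4:y0*4+840,x0*4:x0*4+680],None,fx=.7,fy=.7))
```

```text
[[ 0.      0.3847 -0.9231]
 [-0.0001 -0.9231 -0.3847]
 [-1.      0.0001  0.    ]]
top [ 0.4462 -0.1454] [ 0.6472 -0.1699] yaw -0.12110613111011773 len 0.2025113138821872
top [ 0.4413 -0.1626] [ 0.6453 -0.1839] yaw -0.10393298133645637 len 0.20515503938699778
scene [ 0.4548 -0.1423] [ 0.671  -0.1713] yaw -0.13338752538527285 len 0.21810448744003605
scene [ 0.4471 -0.1645] [ 0.6744 -0.1907] yaw -0.11477174624323025 len 0.2287630048877207
top [0.5075 0.2536] [0.4938 0.3021] yaw 1.8459208675252985 len 0.05043377797022434
top [0.4631 0.259 ] [0.4854 0.2643] yaw 0.23123772193566203 len 0.022881677311133775
top [0.4592 0.2795] [0.4795 0.2852] yaw 0.27390063322276964 len 0.021050929692980763
[ 0.5179 -0.1598  0.0445] [ 0.5157 -0.1676  0.0445]
topcam [0.5149 0.0594 0.9742]
```

View pics/ov_top.png

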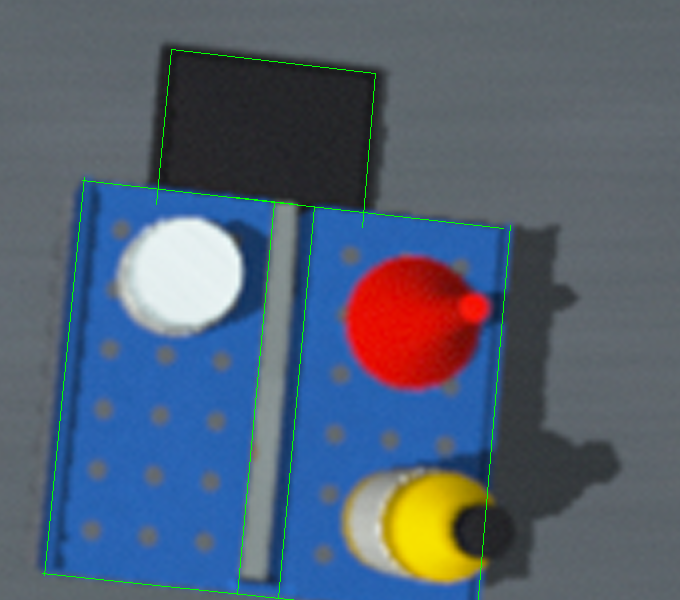

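View pics/ov_scene.png

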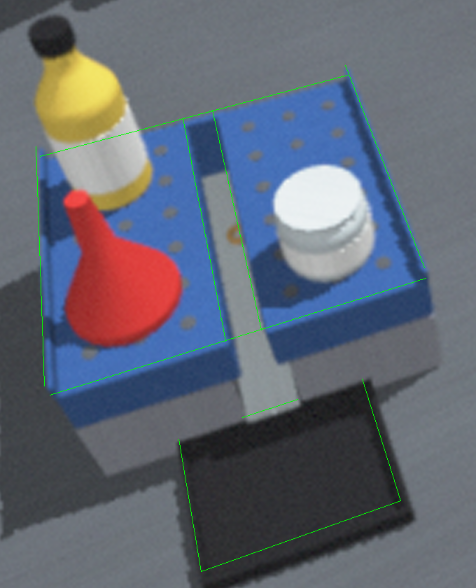

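```bash
cat >> h.py <<'E'
O=np.array([.5485,-.167]); RY=-.121
def rk(x,y):
    c,s=np.cos(RY),np.sin(RY); return O+np.array([c*x-s*y,s*x+c*y])/1000
def inrk(p):
    c,s=np.cos(RY),np.sin(RY); d=(np.asarray(p)[:2]-O)*1000; return np.array([c*d[0]+s*d[1],-s*d[0]+c*d[1]])
def pose():
    s=ctrl.get_state(); M=Ro.from_rotvec(s['tool_rot']).as_matrix(); return s['position'],np.arctan2(M[1,1],M[0,1]),s
def plan(wps,start=None):
    """wps: list of (x,y,z,yaw,n); yaw absolute unwrapped"""
    if start is None:
        p,y,_=pose()
    else: p,y=np.array(start[:3]),start[3]
    out=[];p=np.array(p);
    for X,Y,Z,ya,n in wps:
        q=np.array([X,Y,Z]); d=(q-p)/n; dy=(ya-y)/n
        for i in range(n):
            yy=y+dy*i; c,s=np.cos(yy),np.sin(yy)
            out.append([-d[2]*100,(c*d[0]+s*d[1])*100,(s*d[0]-c*d[1])*100,-dy,0,0])
        p,y=q,ya
    for r in out: print(", ".join(f"{v:.2f}" for v in r[:3])+f", {r[3]:.3f}, 0, 0,")
E
python3 - <<'E'
from h import *
p,y,_=pose();print(p,y)
yw=.27+np.pi/2
m=y+(yw-y)*10/21
plan([(.53,-.25,.31,m,10),(.4475,.267,.29,yw,11)])
E
```

```text
[ 0.25000824 -0.60000302  0.22259012] -1.175962880584599
-0.87, -2.15, -3.93, -0.144, 0, 0,
-0.87, -1.57, -4.20, -0.144, 0, 0,
-0.87, -0.95, -4.38, -0.144, 0, 0,
-0.87, -0.31, -4.47, -0.144, 0, 0,
-0.87, 0.33, -4.47, -0.144, 0, 0,
-0.87, 0.97, -4.38, -0.144, 0, 0,
-0.87, 1.58, -4.19, -0.144, 0, 0,
-0.87, 2.17, -3.92, -0.144, 0, 0,
-0.87, 2.71, -3.57, -0.144, 0, 0,
-0.87, 3.19, -3.15, -0.144, 0, 0,
0.18, 0.49, -4.73, -0.144, 0, 0,
0.18, 1.16, -4.62, -0.144, 0, 0,
0.18, 1.81, -4.40, -0.144, 0, 0,
0.18, 2.42, -4.10, -0.144, 0, 0,
0.18, 2.98, -3.71, -0.144, 0, 0,
0.18, 3.48, -3.24, -0.144, 0, 0,
0.18, 3.91, -2.71, -0.144, 0, 0,
0.18, 4.26, -2.13, -0.144, 0, 0,
0.18, 4.52, -1.49, -0.144, 0, 0,
0.18, 4.69, -0.83, -0.144, 0, 0,
0.18, 4.76, -0.15, -0.144, 0, 0,
```

>>> step_arm(
  increments=[-0.87,-2.15,-3.93,-0.144,0,0,-0.87,-1.57,-4.2,-0.144,0,0,-0.87,-0.95,-4.38,-0.144,0,0,-0.87,-0.31,-4.47,-0.144,0,0,-0.87,0.33,-4.47,-0.144,0,0,-0.87,0.97,-4.38,-0.144,0,0,-0.87,1.58,-4.19,-0.144,0,0,-0.87,2.17,-3.92,-0.144,0,0,-0.87,2.71,-3.57,-0.144,0,0,-0.87,3.19,-3.15,-0.144,0,0,0.18,0.49,-4.73,-0.144,0,0,0.18,1.16,-4.62,-0.144,0,0],
  fingers=100,
  force=45,
)

```text
time: 2.7
position: [0.5145, -0.1542, 0.3058]
tool_rot: [0.79, 1.423, -0.789]
ft_force: [-0.2, 0.3, 0.7]
grip_width: 0.999
```

>>> step_arm(
  increments=[0.18,1.81,-4.4,-0.144,0,0,0.18,2.42,-4.1,-0.144,0,0,0.18,2.98,-3.71,-0.144,0,0,0.18,3.48,-3.24,-0.144,0,0,0.18,3.91,-2.71,-0.144,0,0,0.18,4.26,-2.13,-0.144,0,0,0.18,4.52,-1.49,-0.144,0,0,0.18,4.69,-0.83,-0.144,0,0,0.18,4.76,-0.15,-0.144,0,0,0,0,0,0,0,0],
)

```text
time: 3.95
position: [0.4424, 0.2713, 0.29]
tool_rot: [-0.223, 1.559, 0.226]
ft_force: [-0.5, -1.0, -0.1]
grip_width: 0.999
```

Run:
```python
from h import *
np.set_printoptions(precision=4,suppress=True)
for n in ("top","scene"):
    im=ctrl.get_image(n); cv2.imwrite(f"pics/{n}1.png",cv2.cvtColor(im,cv2.COLOR_RGB2BGR))
p,y,s=pose();print(p,y,s['time'],s['joint_positions'],s['ft_force'],proj("scene",p))
b=cv2.imread("pics/scene1.png");cv2.imwrite("pics/b1.png",cv2.resize(b[60:200,240:380],None,fx=4,fy=4,interpolation=cv2.INTER_CUBIC))
plan([(.4475,.267,.170,.27+np.pi/2,4)])
```

```text
[0.4445 0.2668 0.2897] 1.848307260862812 4.05 [ 0.3612  0.0767 -0.9919  1.6401  0.065   1.4601  1.2118] [ 0.2403 -0.7805  1.1379] [295.3067  69.5943]
2.99, -0.02, 0.07, 0.002, 0, 0,
2.99, -0.02, 0.07, 0.002, 0, 0,
2.99, -0.02, 0.07, 0.002, 0, 0,
2.99, -0.02, 0.07, 0.002, 0, 0,
```

View pics/b1.png

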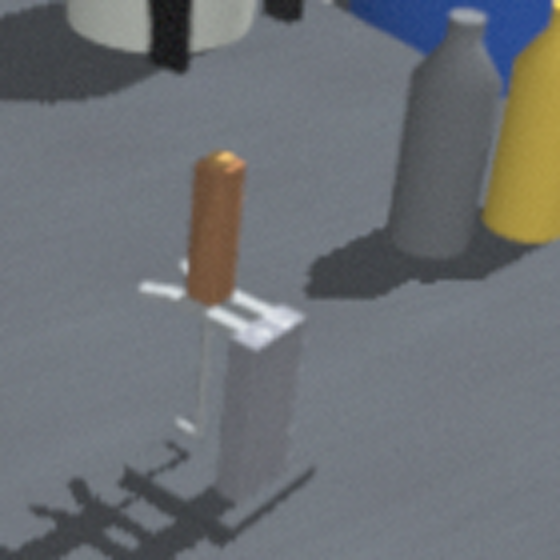

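>>> step_arm(
  increments=[3,0,0.08,0,0,0,3,0,0.08,0,0,0,3,0,0.07,0,0,0,3,0,0.07,0,0,0,0,0,0,0,0,0],
)

```text
time: 4.68
position: [0.4469, 0.2649, 0.1678]
tool_rot: [-0.217, 1.564, 0.214]
ft_force: [-0.2, 0.6, 0.3]
grip_width: 1.003
```

Run:
```python
from h import *
np.set_printoptions(precision=4,suppress=True)
for n in ("top","scene"):
    im=ctrl.get_image(n); cv2.imwrite(f"pics/{n}2.png",cv2.cvtColor(im,cv2.COLOR_RGB2BGR))
p,y,s=pose();print(p,y,s['time'],s['joint_positions'],s['ft_force'],proj("scene",p))
b=cv2.imread("pics/scene2.png");cv2.imwrite("pics/b2.png",cv2.resize(b[60:200,240:380],None,fx=4,fy=4,interpolation=cv2.INTER_CUBIC))
```

```text
[0.4483 0.2669 0.1705] 1.845890383827932 4.775 [ 0.3187  0.1799 -0.9854  1.8103  0.1591  1.2348  1.1339] [-0.201   0.6692  0.4315] [292.5917 118.409 ]
```

View pics/b2.png

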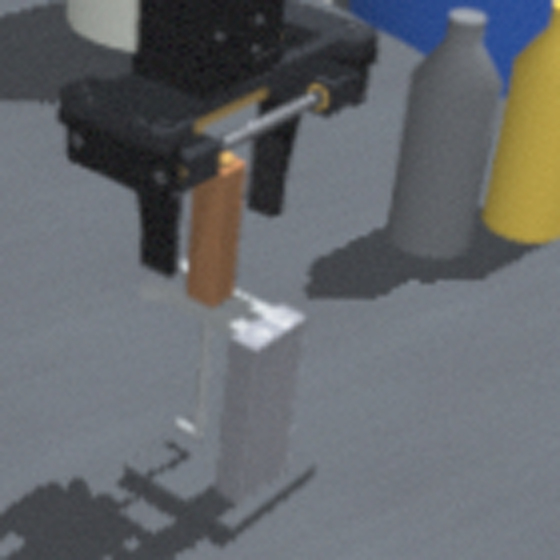

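>>> step_arm(
  increments=[0,0,0,0,0,0,0,0,0,0,0,0,0,0,0,0,0,0,0,0,0,0,0,0,0,0,0,0,0,0,0,0,0,0,0,0],
  fingers=0,
  force=45,
)

```text
time: 5.52
position: [0.4474, 0.2676, 0.1697]
tool_rot: [-0.218, 1.56, 0.218]
ft_force: [0.9, 0.6, -0.6]
grip_width: 0.402
```

Run:
```python
from h import *
np.set_printoptions(precision=4,suppress=True)
for n in ("top","scene"): ctrl.get_image(n)
for c in ("top","scene"):
    for n in ("hook_grip","hook_heel"):
        for r in ctrl.spot_point(c,n)[:1]: print(c,n,round(r['score'],2),w(c,r['xyz']))
p,y,s=pose();print(p,y,s['time'],s['ft_force'],s['torque'],s['grip_width'])
plan([(p[0],p[1],.40,y,6)])
```

```text
top hook_grip 0.67 [ 0.5473 -0.1674  0.0026]
scene hook_grip 0.76 [0.4475 0.2679 0.1857]
scene hook_heel 0.87 [0.447  0.2672 0.0231]
[0.4475 0.2675 0.1696] 1.8479255623983186 5.825 [-0.0952 -0.82    0.1197] [ 0.0178 -0.1407 -0.0063] 0.2522473092332598
-3.84, 0.00, 0.00, -0.000, 0, 0,
-3.84, 0.00, 0.00, -0.000, 0, 0,
-3.84, 0.00, 0.00, -0.000, 0, 0,
-3.84, 0.00, 0.00, -0.000, 0, 0,
-3.84, 0.00, 0.00, -0.000, 0, 0,
-3.84, 0.00, 0.00, -0.000, 0, 0,
```

>>> step_arm(
  increments=[-1,0,0,0,0,0,-3,0,0,0,0,0,-4,0,0,0,0,0,-4,0,0,0,0,0,-4,0,0,0,0,0,-4,0,0,0,0,0,-3,0,0,0,0,0,0,0,0,0,0,0],
)

```text
time: 6.82
position: [0.448, 0.2688, 0.4021]
tool_rot: [-0.217, 1.556, 0.219]
ft_force: [-0.5, 0.4, -1.8]
grip_width: 0.252
```

Run:
```python
from h import *
np.set_printoptions(precision=4,suppress=True)
p,y,s=pose();print(p,y,s['time'],s['ft_force'],s['joint_positions'])
X=rk(80,0);print(X)
plan([(X[0],X[1],.40,RY+np.pi/2,12),(X[0],X[1],.27,RY+np.pi/2,3)])
```

```text
[0.448  0.2688 0.4021] 1.8487631753155664 6.825 [-0.5306  0.3734 -1.8433] [ 0.3519  0.0828 -1.0012  1.4168  0.0706  1.6756  1.2087]
[ 0.6279 -0.1767]
0.02, -3.98, 0.42, 0.033, 0, 0,
0.02, -3.96, 0.56, 0.033, 0, 0,
0.02, -3.94, 0.69, 0.033, 0, 0,
0.02, -3.92, 0.82, 0.033, 0, 0,
0.02, -3.89, 0.95, 0.033, 0, 0,
0.02, -3.86, 1.08, 0.033, 0, 0,
0.02, -3.82, 1.20, 0.033, 0, 0,
0.02, -3.78, 1.33, 0.033, 0, 0,
0.02, -3.73, 1.46, 0.033, 0, 0,
0.02, -3.68, 1.58, 0.033, 0, 0,
0.02, -3.62, 1.70, 0.033, 0, 0,
0.02, -3.57, 1.82, 0.033, 0, 0,
4.33, 0.00, 0.00, -0.000, 0, 0,
4.33, 0.00, 0.00, -0.000, 0, 0,
4.33, 0.00, 0.00, -0.000, 0, 0,
```

>>> step_arm(
  increments=[0,-3.98,0.42,0.033,0,0,0,-3.96,0.56,0.033,0,0,0,-3.94,0.69,0.033,0,0,0,-3.92,0.82,0.033,0,0,0,-3.89,0.95,0.033,0,0,0,-3.86,1.08,0.033,0,0,0,-3.82,1.2,0.033,0,0,0,-3.78,1.33,0.033,0,0,0,-3.73,1.46,0.033,0,0,0,-3.68,1.58,0.033,0,0,0,-3.62,1.7,0.033,0,0,0,-3.57,1.82,0.033,0,0],
)

```text
time: 8.32
position: [0.6286, -0.1805, 0.3991]
tool_rot: [0.095, 1.569, -0.095]
ft_force: [0.6, 0.4, -0.7]
grip_width: 0.249
```

>>> step_arm(
  increments=[4,0,0,0,0,0,4,0,0,0,0,0,4,0,0,0,0,0,0.6,0,0,0,0,0,0,0,0,0,0,0],
)

```text
time: 8.95
position: [0.6283, -0.1784, 0.2743]
tool_rot: [0.094, 1.568, -0.094]
ft_force: [0.5, 0.3, -0.1]
grip_width: 0.25
```

```bash
cat > look.py <<'E'
from h import *
import sys
np.set_printoptions(precision=4,suppress=True)
k=sys.argv[1]
for n in ("top","scene"):
    im=ctrl.get_image(n); cv2.imwrite(f"pics/{n}{k}.png",cv2.cvtColor(im,cv2.COLOR_RGB2BGR))
p,y,s=pose();print(p,y,"rk",inrk(p),"heel z",p[2]-.1456,s['time'],s['ft_force'],s['joint_positions'],proj("scene",[p[0],p[1],p[2]-.1456]),proj("top",[p[0],p[1],p[2]-.1456]))
b=cv2.imread(f"pics/scene{k}.png");b=cv2.resize(b[150:360,40:240],None,fx=2.85,fy=2.85,interpolation=cv2.INTER_CUBIC);cv2.imwrite(f"pics/z{k}.png",b)
E
python3 look.py 3
```

```text
[ 0.629  -0.178   0.2759] 1.4518145566617922 rk [81.227  -1.1768] heel z 0.13031467069815073 9.05 [ 0.0025  0.5324 -0.6181] [ 0.7205  0.3763 -0.6563  1.3427  0.2272  1.4943  1.5338] [129.9748 258.8151] [366.807  156.3238]
```

View pics/z3.png

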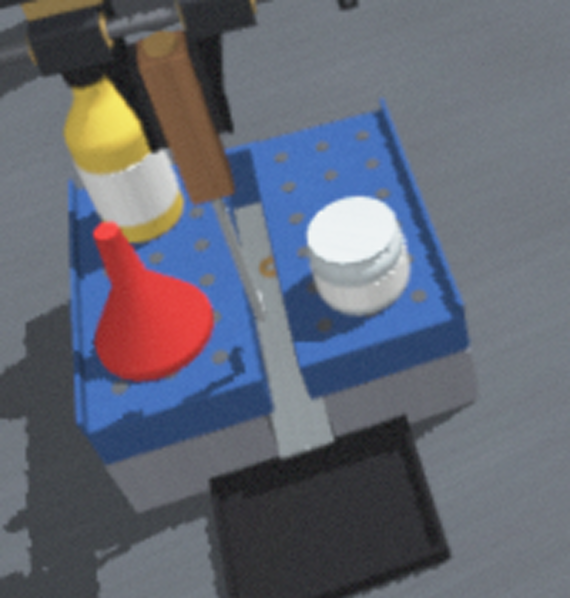

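Run:
```python
import cv2
a=cv2.imread("pics/top3.png");cv2.imwrite("pics/c3.png",cv2.resize(a[100:240,290:430],None,fx=4.2,fy=4.2,interpolation=cv2.INTER_CUBIC))
```

```text
(no output)
```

View pics/c3.png

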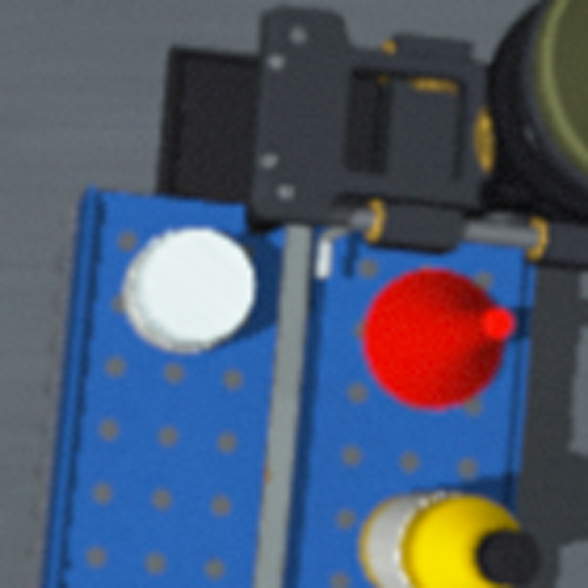

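```bash
sed -i 's/O=np.array(\[.5485,-.167\])/O=np.array([.547,-.1675])/' h.py
python3 - <<'E'
from h import *
p,y,s=pose();print(p,y,inrk(p))
X=rk(82,0)
plan([(X[0],X[1],.2,RY+np.pi/2,4)])
E
```

```text
[ 0.62899108 -0.17797272  0.27591467] 1.4518145566617922 [82.65570535 -0.49941455]
1.90, 0.01, -0.02, 0.001, 0, 0,
1.90, 0.01, -0.02, 0.001, 0, 0,
1.90, 0.01, -0.02, 0.001, 0, 0,
1.90, 0.01, -0.02, 0.001, 0, 0,
```

>>> step_arm(
  increments=[1.5,0,0,0,0,0,1.5,0,0,0,0,0,1.5,0,0,0,0,0],
)

```text
time: 9.43
position: [0.6275, -0.1777, 0.2273]
tool_rot: [0.093, 1.57, -0.093]
ft_force: [0.3, -0.2, -0.7]
grip_width: 0.249
```

>>> step_arm(
  increments=[1.1,0,0,0,0,0,1.1,0,0,0,0,0,0.8,0,0,0,0,0,0,0,0,0,0,0],
)

```text
time: 9.93
position: [0.6275, -0.1776, 0.198]
tool_rot: [0.093, 1.57, -0.093]
ft_force: [0.5, -0.8, -1.7]
grip_width: 0.248
```

```bash
python3 look.py 4;python3 - <<'E'
from h import *
for i in range(4):
    p,y,s=pose();print(p,y,inrk(p),s['ft_force'])
    ctrl.get_image("top")
E
```

```text
[ 0.6281 -0.1777  0.1991] 1.4520476106381923 rk [81.7155 -0.3351] heel z 0.05349534774911749 10.025 [-0.0224 -0.1976 -0.3018] [ 0.7245  0.4081 -0.6472  1.4584  0.2475  1.357   1.5165] [140.1675 284.5906] [357.3509 161.429 ]
[ 0.62807757 -0.17769611  0.19909535] 1.4520476106381923 [81.71548345 -0.33509987] [-0.02242067 -0.1976388  -0.30178109]
[ 0.62816717 -0.17770086  0.19929217] 1.452063153722808 [81.80500557 -0.32899765] [ 0.17773819  0.78054428 -1.04874029]
[ 0.62820409 -0.17770697  0.19937971] 1.451981053697562 [81.84238736 -0.33060488] [-0.53544815 -0.00766614 -1.42173585]
[ 0.62819353 -0.17769727  0.19936771] 1.4520282114945298 [81.83073803 -0.32225209] [-0.00615016  0.36673817 -0.89046444]
```

View pics/z4.png

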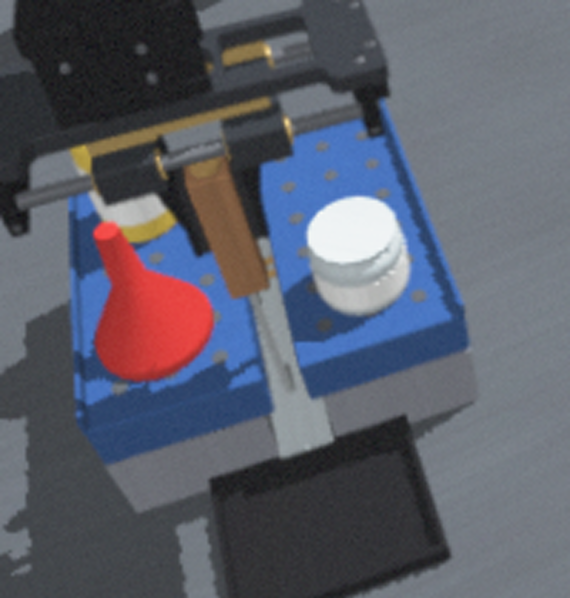

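>>> step_arm(
  increments=[0.2,-0.25,0,0,0,0,0.15,-0.22,0,0,0,0,0,0,0,0,0,0],
)

```text
time: 10.6
position: [0.627, -0.1828, 0.1949]
tool_rot: [0.094, 1.569, -0.094]
ft_force: [-0.3, 0.4, -1.4]
grip_width: 0.249
```

>>> step_arm(
  increments=[0,0,0,0.157,0,0,0,0,0,0.157,0,0,0,0,0,0.157,0,0,0,0,0,0.157,0,0,0,0,0,0.157,0,0,0,0,0,0.157,0,0,0,0,0,0.157,0,0,0,0,0,0.157,0,0,0,0,0,0.157,0,0,0,0,0,0.157,0,0,0,0,0,0,0,0],
)

```text
time: 11.98
position: [0.6273, -0.1822, 0.1953]
tool_rot: [1.294, 1.152, -1.294]
ft_force: [0.8, -0.1, -1.7]
grip_width: 0.25
```

```bash
python3 look.py 5
```

```text
[ 0.6273 -0.1822  0.1952] -0.11494941158170999 rk [81.492  -4.8973] heel z 0.049635450356533745 12.075 [-0.1958 -0.2338 -0.5652] [ 0.5494  0.3682 -0.3981  1.4687  0.1441  1.3337  0.0264] [138.1264 286.487 ] [358.9091 161.9623]
```

View pics/z5.png

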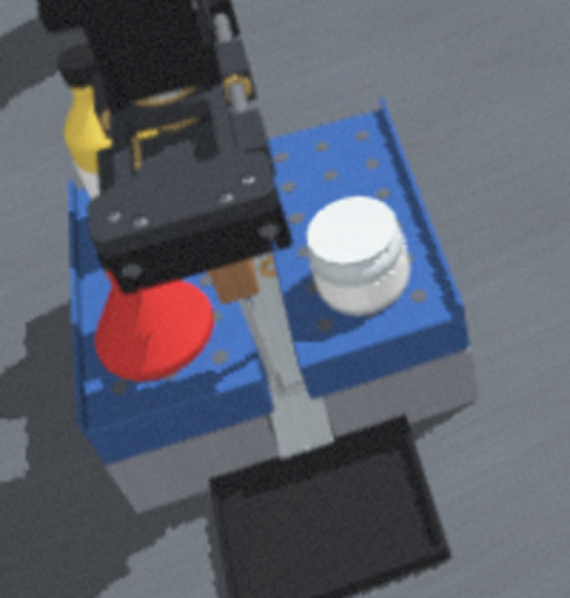

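>>> step_arm(
  increments=[0.35,0,0,0,0,0,0.3,0,0,0,0,0,0,0,0,0,0,0],
)

```text
time: 12.45
position: [0.627, -0.1823, 0.1882]
tool_rot: [1.295, 1.152, -1.296]
ft_force: [-0.1, 0.7, -1.3]
grip_width: 0.249
```

>>> step_arm(
  increments=[0.15,0,0,0,0,0,0,0,0,0,0,0],
)

```text
time: 12.7
position: [0.6272, -0.1824, 0.1872]
tool_rot: [1.295, 1.151, -1.296]
ft_force: [-0.0, 0.5, -0.9]
grip_width: 0.251
```

>>> step_arm(
  increments=[0.15,0,0,0,0,0,0,0,0,0,0,0],
)

```text
time: 12.95
position: [0.6272, -0.1824, 0.1856]
tool_rot: [1.295, 1.151, -1.296]
ft_force: [-0.1, 0.3, -1.5]
grip_width: 0.253
```

>>> step_arm(
  increments=[0.15,0,0,0,0,0,0,0,0,0,0,0],
)

```text
time: 13.2
position: [0.6272, -0.1823, 0.1841]
tool_rot: [1.295, 1.151, -1.296]
ft_force: [-0.4, 0.4, -0.8]
grip_width: 0.25
```

>>> step_arm(
  increments=[0.15,0,0,0,0,0,0,0,0,0,0,0],
)

```text
time: 13.45
position: [0.6272, -0.1823, 0.1826]
tool_rot: [1.295, 1.151, -1.296]
ft_force: [-0.1, 0.7, -0.9]
grip_width: 0.251
```

>>> step_arm(
  increments=[0.15,0,0,0,0,0,0,0,0,0,0,0],
)

```text
time: 13.7
position: [0.6273, -0.1823, 0.1812]
tool_rot: [1.296, 1.151, -1.296]
ft_force: [-1.6, 0.7, -1.3]
grip_width: 0.249
```

>>> step_arm(
  increments=[0.15,0,0,0,0,0,0,0,0,0,0,0],
)

```text
time: 13.95
position: [0.6274, -0.1823, 0.1809]
tool_rot: [1.296, 1.15, -1.295]
ft_force: [-1.4, 0.3, 5.5]
grip_width: 0.25
```

>>> step_arm(
  increments=[-0.7,0,0,0,0,0,-0.6,-1,0,0,0,0,0,-1.75,0,0,0,0,0,-1.75,0,0,0,0,0,-1.75,0,0,0,0,0,-1.7,0,0,0,0,0,0,0,0,0,0],
)

```text
time: 14.82
position: [0.5472, -0.1732, 0.1931]
tool_rot: [1.295, 1.15, -1.297]
ft_force: [0.5, 0.7, -1.0]
grip_width: 0.249
```

```bash
python3 look.py 6
```

```text
[ 0.5485 -0.1731  0.1931] -0.11818805753296677 rk [ 2.1885 -5.3901] heel z 0.04748687631966972 14.925 [ 0.5399 -0.2901 -1.7498] [ 0.6161  0.2023 -0.4054  1.6722  0.0831  1.283   0.0764] [131.0802 254.9891] [355.7688 197.0711]
```

View pics/z6.png

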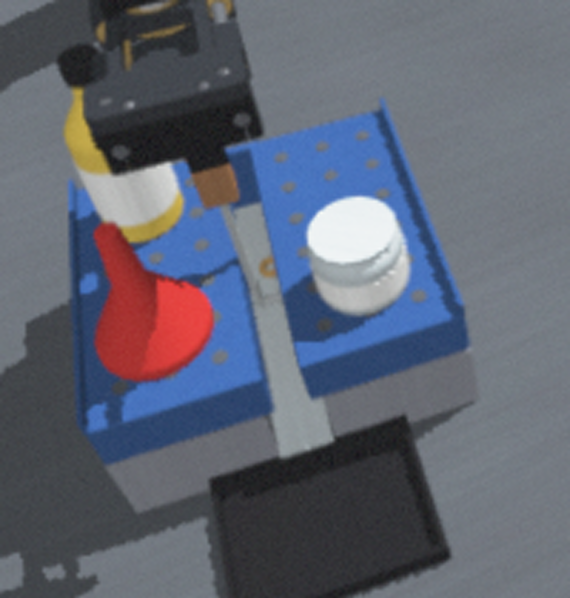

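>>> step_arm(
  increments=[0.3,0,0,0,0,0,0,0,0,0,0,0],
)

```text
time: 15.18
position: [0.5484, -0.1729, 0.1892]
tool_rot: [1.295, 1.152, -1.296]
ft_force: [-0.1, -0.4, -1.6]
grip_width: 0.25
```

>>> step_arm(
  increments=[0.1,0,0,0,0,0,0,0,0,0,0,0],
)

```text
time: 15.42
position: [0.5485, -0.1729, 0.1887]
tool_rot: [1.296, 1.151, -1.295]
ft_force: [0.2, -0.1, -0.3]
grip_width: 0.248
```

>>> step_arm(
  increments=[0.1,0,0,0,0,0,0,0,0,0,0,0],
)

```text
time: 15.68
position: [0.5485, -0.173, 0.1885]
tool_rot: [1.296, 1.15, -1.295]
ft_force: [-1.9, 0.5, 5.1]
grip_width: 0.246
```

>>> step_arm(
  increments=[-0.5,0,0,0,0,0,-0.45,0,0,0,0,0,0,-0.9,0,0,0,0,0,-1.1,0,0,0,0,0,-1.1,0,0,0,0,0,-1.1,0,0,0,0,0,-1.1,0,0,0,0,0,-1.1,0,0,0,0,0,0,0,0,0,0],
)

```text
time: 16.8
position: [0.4841, -0.1656, 0.1974]
tool_rot: [1.296, 1.15, -1.296]
ft_force: [0.2, 0.0, -0.9]
grip_width: 0.25
```

```bash
python3 look.py 7
```

```text
[ 0.485  -0.1655  0.1974] -0.11811018064457297 rk [-61.8188  -5.5425] heel z 0.05182157364382564 16.9 [ 0.56   -0.0975 -1.9549] [ 0.6617  0.0614 -0.3977  1.811   0.0251  1.2733  0.1392] [125.7137 230.9055] [353.6666 225.6362]
```

View pics/z7.png

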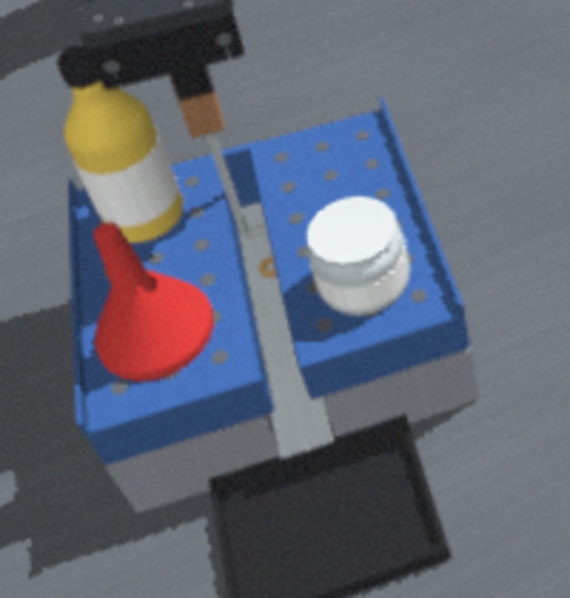

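>>> step_arm(
  increments=[0.4,0,0,0,0,0,0.35,0,0,0,0,0,0,0,0,0,0,0],
)

```text
time: 17.27
position: [0.4846, -0.1653, 0.1891]
tool_rot: [1.295, 1.152, -1.296]
ft_force: [-0.2, -0.3, -1.0]
grip_width: 0.247
```

>>> step_arm(
  increments=[0.15,0,0,0,0,0,0,0,0,0,0,0],
)

```text
time: 17.52
position: [0.485, -0.1654, 0.1886]
tool_rot: [1.296, 1.151, -1.295]
ft_force: [-0.4, -0.1, 2.2]
grip_width: 0.251
```

>>> step_arm(
  increments=[0,0.5,0,0,0,0,0,0.8,0,0,0,0,0,0.8,0,0,0,0],
)

```text
time: 17.9
position: [0.5046, -0.1681, 0.1885]
tool_rot: [1.294, 1.154, -1.299]
ft_force: [-6.6, 1.3, 7.5]
grip_width: 0.247
```

>>> step_arm(
  increments=[0,0.8,0,0,0,0,0,0.8,0,0,0,0,0,0.8,0,0,0,0,0,0.8,0,0,0,0],
)

```text
time: 18.4
position: [0.5358, -0.1718, 0.1884]
tool_rot: [1.293, 1.155, -1.3]
ft_force: [-8.1, 0.9, 8.6]
grip_width: 0.251
```

```bash
python3 look.py 8
```

```text
[ 0.5372 -0.1719  0.1885] -0.11801021629627864 rk [-9.1861 -5.5338] heel z 0.042857515397482365 18.5 [-4.3797  1.0366  5.5534] [ 0.6249  0.184  -0.4062  1.702   0.0762  1.2734  0.0843] [130.6513 252.2423] [354.865  202.1849]
```

View pics/z8.png

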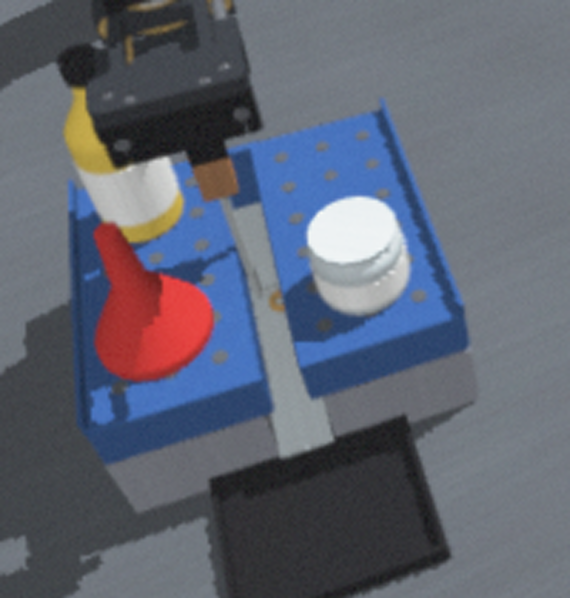

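>>> step_arm(
  increments=[-0.05,0.8,0,0,0,0,0,0.9,0,0,0,0,0.08,0.8,0,0,0,0,0.08,0.8,0,0,0,0],
)

```text
time: 19.0
position: [0.5709, -0.1756, 0.187]
tool_rot: [1.296, 1.151, -1.295]
ft_force: [-1.7, -0.1, 0.6]
grip_width: 0.249
```

```bash
python3 look.py 9
```

```text
[ 0.5716 -0.1756  0.1869] -0.11762415248579206 rk [25.3705 -5.0614] heel z 0.04131460220888511 19.1 [ 0.2893 -1.2387 -0.8523] [ 0.5993  0.2551 -0.4068  1.6248  0.1039  1.2817  0.0572] [133.9126 265.7972] [355.8735 186.9654]
```

View pics/z9.png

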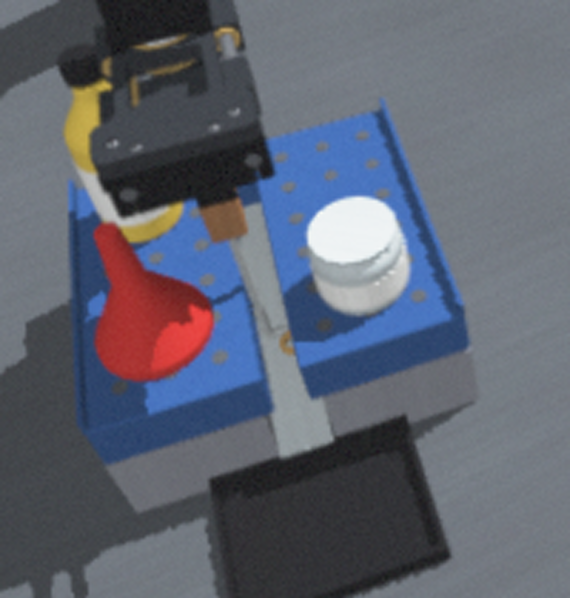

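>>> step_arm(
  increments=[0.11,0.8,0,0,0,0,0.09,0.8,0,0,0,0,0.08,0.8,0,0,0,0,0.085,0.8,0,0,0,0],
)

```text
time: 19.6
position: [0.6023, -0.1794, 0.1836]
tool_rot: [1.295, 1.151, -1.296]
ft_force: [-3.8, 0.4, 4.5]
grip_width: 0.251
```

```bash
python3 look.py 10
```

```text
[ 0.6033 -0.1795  0.1835] -0.11780796124830503 rk [57.3342 -5.1176] heel z 0.037903135626519396 19.7 [-0.6382  0.2373  2.2487] [ 0.573   0.3239 -0.404   1.5489  0.1303  1.2938  0.0346] [137.1437 279.7969] [356.7726 173.1087]
```

View pics/z10.png

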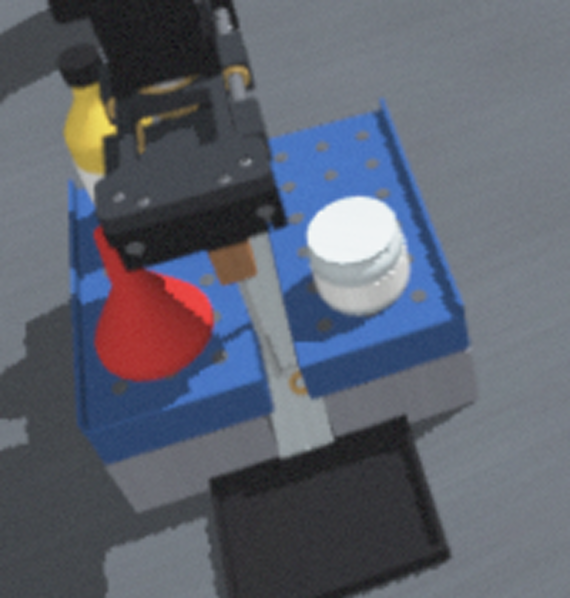

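Good: force about 3 N, bush right ahead of the foot at (297,382). Continue.

>>> step_arm(
  increments=[0.08,0.8,0,0,0,0,0.085,0.8,0,0,0,0,0.08,0.8,0,0,0,0,0.08,0.8,0,0,0,0],
)

```text
time: 20.2
position: [0.6339, -0.1831, 0.1803]
tool_rot: [1.295, 1.152, -1.296]
ft_force: [-3.9, -0.3, 4.3]
grip_width: 0.251
```

```bash
python3 look.py 11
```

```text
[ 0.6351 -0.1832  0.1802] -0.11786248674135129 rk [89.3617 -4.9769] heel z 0.034556860458872546 20.3 [-1.1944  0.0407  2.9667] [ 0.5456  0.3924 -0.3992  1.4682  0.1543  1.3104  0.0163] [140.7183 294.5471] [357.5644 159.3833]
```

View pics/z11.png

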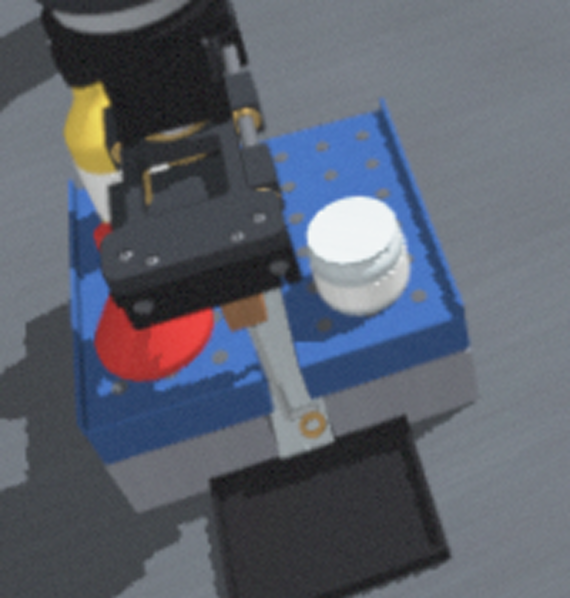

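>>> step_arm(
  increments=[0.08,0.8,0,0,0,0,0.08,0.8,0,0,0,0,0.06,0.7,0,0,0,0,0,0,0,0,0,0],
)

```text
time: 20.8
position: [0.6583, -0.1859, 0.1777]
tool_rot: [1.297, 1.149, -1.293]
ft_force: [1.7, -0.6, -0.5]
grip_width: 0.252
```

```bash
python3 look.py 12
```

```text
[ 0.6578 -0.1858  0.1778] -0.11780516098250327 rk [112.2206  -4.7916] heel z 0.03220246103218305 20.9 [ 1.3676 -0.1324  0.7845] [ 0.5259  0.4405 -0.3948  1.4088  0.1696  1.3233  0.0061] [143.4742 305.5491] [358.078  149.6879]
```

View pics/z12.png

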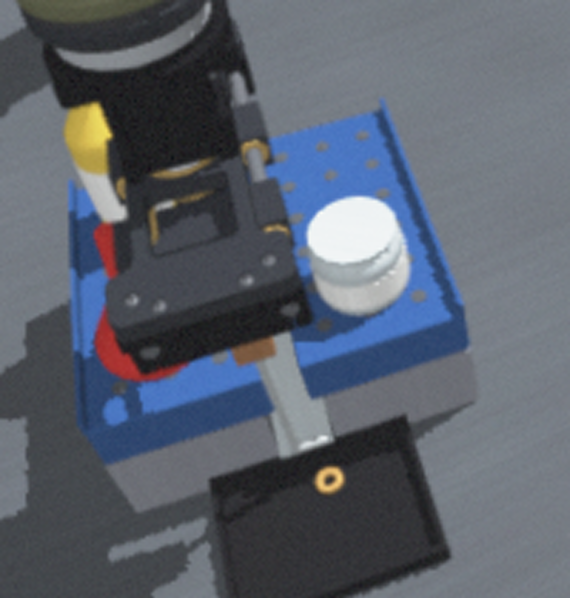

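Run:
```python
from h import *
b=atz("scene",(40+330/2.85-.3,150+480/2.85-.3),.0065);print(inrk(b))
for c in("scene",):
    for r in ctrl.spot_point(c,"bush_center")[:2]: X=w(c,r['xyz']);print(r['score'],X,inrk(X))
p,y,s=pose()
X=rk(118,-5)
print("A");plan([(X[0],X[1],.19,y,1),(X[0],X[1],.40,y,4)])
print("B");plan([(.3898,.2511,.40,1.848,12),(.3898,.2511,.186,1.848,5)],start=(X[0],X[1],.40,y))
```

```text
[128.93173868   8.38491647]
0.42 [ 0.68026048 -0.1737612   0.00644207] [133.04188978   9.86978343]
A
-1.21, 0.61, 0.02, -0.000, 0, 0,
-5.25, 0.00, -0.00, -0.000, 0, 0,
-5.25, 0.00, -0.00, -0.000, 0, 0,
-5.25, 0.00, -0.00, -0.000, 0, 0,
-5.25, 0.00, -0.00, -0.000, 0, 0,
B
-0.00, -2.69, -3.36, -0.164, 0, 0,
-0.00, -2.11, -3.75, -0.164, 0, 0,
-0.00, -1.47, -4.04, -0.164, 0, 0,
-0.00, -0.79, -4.23, -0.164, 0, 0,
-0.00, -0.09, -4.30, -0.164, 0, 0,
-0.00, 0.61, -4.26, -0.164, 0, 0,
-0.00, 1.30, -4.10, -0.164, 0, 0,
-0.00, 1.95, -3.84, -0.164, 0, 0,
-0.00, 2.55, -3.47, -0.164, 0, 0,
-0.00, 3.08, -3.00, -0.164, 0, 0,
-0.00, 3.53, -2.46, -0.164, 0, 0,
-0.00, 3.88, -1.85, -0.164, 0, 0,
4.28, 0.00, 0.00, -0.000, 0, 0,
4.28, 0.00, 0.00, -0.000, 0, 0,
4.28, 0.00, 0.00, -0.000, 0, 0,
4.28, 0.00, 0.00, -0.000, 0, 0,
4.28, 0.00, 0.00, -0.000, 0, 0,
```

>>> step_arm(
  increments=[-0.8,0.6,0,0,0,0,-5.3,0,0,0,0,0,-5.3,0,0,0,0,0,-5.3,0,0,0,0,0,-5.5,0,0,0,0,0,0,0,0,0,0,0],
)

```text
time: 21.7
position: [0.6641, -0.1863, 0.4064]
tool_rot: [1.299, 1.143, -1.289]
ft_force: [0.1, -0.7, -1.5]
grip_width: 0.25
```

>>> step_arm(
  increments=[0,-2.69,-3.36,-0.164,0,0,0,-2.11,-3.75,-0.164,0,0,0,-1.47,-4.04,-0.164,0,0,0,-0.79,-4.23,-0.164,0,0,0,-0.09,-4.3,-0.164,0,0,0,0.61,-4.26,-0.164,0,0,0,1.3,-4.1,-0.164,0,0,0,1.95,-3.84,-0.164,0,0,0,2.55,-3.47,-0.164,0,0,0,3.08,-3,-0.164,0,0,0,3.53,-2.46,-0.164,0,0,0,3.88,-1.85,-0.164,0,0],
)

```text
time: 23.2
position: [0.3874, 0.252, 0.3991]
tool_rot: [-0.224, 1.56, 0.223]
ft_force: [-0.1, 0.1, -0.7]
grip_width: 0.248
```

>>> step_arm(
  increments=[0,0,0,0,0,0,0,0,0,0,0,0],
)

```text
time: 23.45
position: [0.3887, 0.2503, 0.3993]
tool_rot: [-0.219, 1.561, 0.217]
ft_force: [1.1, 0.6, -1.2]
grip_width: 0.25
```

```bash
python3 look.py 13
python3 - <<'E'
from h import *
p,y,s=pose();print(y)
plan([(.3898,.2511,.180,1.848,5)])
E
```

```text
[0.3893 0.2498 0.3994] 1.8470728361068163 rk [-206.8922  395.1869] heel z 0.2538438456923906 23.55 [ 1.0393 -0.109  -0.5085] [ 0.2857 -0.1137 -0.8135  1.5453 -0.083   1.6753  1.3139] [274.2993  77.3521] [142.9595 287.8904]
1.8470728361068163
4.39, 0.02, 0.02, -0.000, 0, 0,
4.39, 0.02, 0.02, -0.000, 0, 0,
4.39, 0.02, 0.02, -0.000, 0, 0,
4.39, 0.02, 0.02, -0.000, 0, 0,
4.39, 0.02, 0.02, -0.000, 0, 0,
```

>>> step_arm(
  increments=[4.4,0,0,0,0,0,4.4,0,0,0,0,0,4.4,0,0,0,0,0,4.4,0,0,0,0,0,4.4,0.1,0.1,0,0,0,0,0,0,0,0,0],
)

```text
time: 24.3
position: [0.3875, 0.2501, 0.1771]
tool_rot: [-0.219, 1.567, 0.217]
ft_force: [1.2, -0.4, -0.3]
grip_width: 0.25
```

```bash
python3 look.py 14
python3 - <<'E'
from h import *
b=cv2.imread("pics/scene14.png");cv2.imwrite("pics/b14.png",cv2.resize(b[60:200,230:370],None,fx=4,fy=4,interpolation=cv2.INTER_CUBIC))
plan([(.4475,.2675,.177,1.848,6)])
E
```

```text
[0.3901 0.2521 0.181 ] 1.8486089404734882 rk [-206.3802  397.6189] heel z 0.03538562880674223 24.4 [-0.0615  0.5856 -0.7212] [ 0.2647 -0.0295 -0.869   1.9228 -0.0243  1.2374  1.2525] [272.1865 154.1179] [167.2    270.4169]
0.07, -0.02, 0.99, 0.000, 0, 0,
0.07, -0.02, 0.99, 0.000, 0, 0,
0.07, -0.02, 0.99, 0.000, 0, 0,
0.07, -0.02, 0.99, 0.000, 0, 0,
0.07, -0.02, 0.99, 0.000, 0, 0,
0.07, -0.02, 0.99, 0.000, 0, 0,
```

View pics/b14.png

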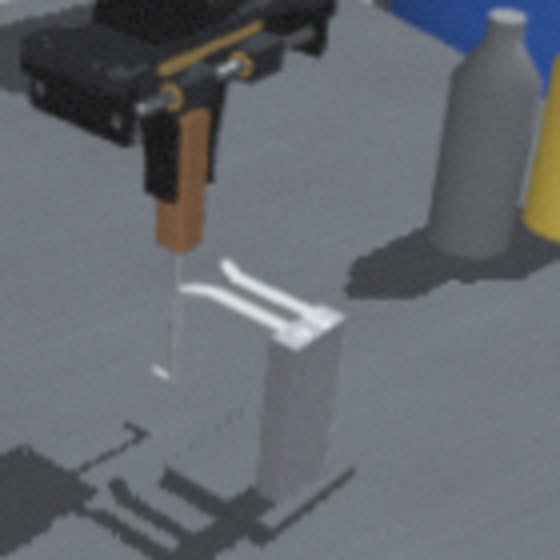

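>>> step_arm(
  increments=[0.1,0,1,0,0,0,0.1,0,1,0,0,0,0.1,0,1,0,0,0,0,0,0,0,0,0],
)

```text
time: 24.9
position: [0.4189, 0.2609, 0.177]
tool_rot: [-0.218, 1.56, 0.22]
ft_force: [-0.8, 0.6, -0.7]
grip_width: 0.25
```

```bash
python3 look.py 15
python3 - <<'E'
from h import *
b=cv2.imread("pics/scene15.png");cv2.imwrite("pics/b15.png",cv2.resize(b[60:200,230:370],None,fx=4,fy=4,interpolation=cv2.INTER_CUBIC))
plan([(.4475,.2675,.177,1.848,3)])
E
```

```text
[0.418  0.2608 0.1768] 1.8503172275246595 rk [-179.7986  409.5444] heel z 0.031245877194029964 25.0 [ 0.3291 -0.5478 -1.3227] [ 0.2478  0.0658 -0.8792  1.8674  0.053   1.2334  1.2024] [280.4826 159.8136] [163.6846 257.8264]
-0.01, -0.06, 1.01, 0.001, 0, 0,
-0.01, -0.05, 1.01, 0.001, 0, 0,
-0.01, -0.05, 1.01, 0.001, 0, 0,
```

View pics/b15.png

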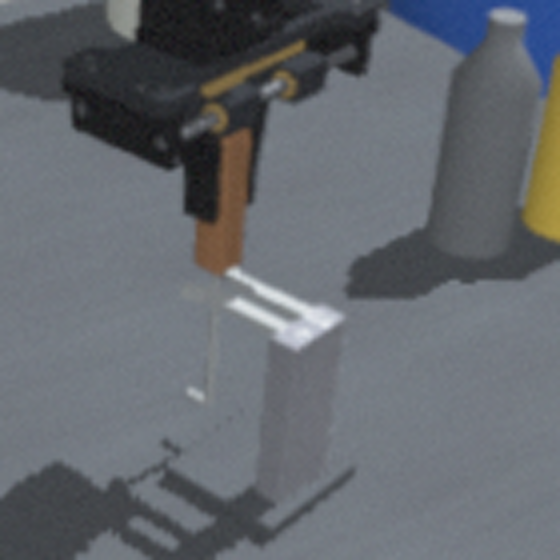

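>>> step_arm(
  increments=[0,-0.06,1,0,0,0,0,-0.06,1,0,0,0,0,-0.04,1,0,0,0,0,0,0,0,0,0],
)

```text
time: 25.5
position: [0.4482, 0.2675, 0.1769]
tool_rot: [-0.218, 1.56, 0.22]
ft_force: [-0.3, 0.5, -1.5]
grip_width: 0.249
```

>>> step_arm(
  increments=[0.3,0,0,0,0,0,0.3,0,0,0,0,0,0,0,0,0,0,0],
)

```text
time: 25.88
position: [0.447, 0.2671, 0.1707]
tool_rot: [-0.22, 1.56, 0.219]
ft_force: [0.2, 0.0, -1.2]
grip_width: 0.251
```

```bash
python3 look.py 16
python3 - <<'E'
from h import *
b=cv2.imread("pics/scene16.png");cv2.imwrite("pics/b16.png",cv2.resize(b[60:200,230:370],None,fx=4,fy=4,interpolation=cv2.INTER_CUBIC))
E
```

```text
[0.4473 0.2673 0.171 ] 1.8500891977685328 rk [-151.452   419.5582] heel z 0.02541371927817615 25.975 [ 0.2064  0.497  -0.6787] [ 0.2215  0.1546 -0.8732  1.8128  0.1258  1.2316  1.1623] [288.6023 166.7277] [161.3043 244.6316]
```

View pics/b16.png

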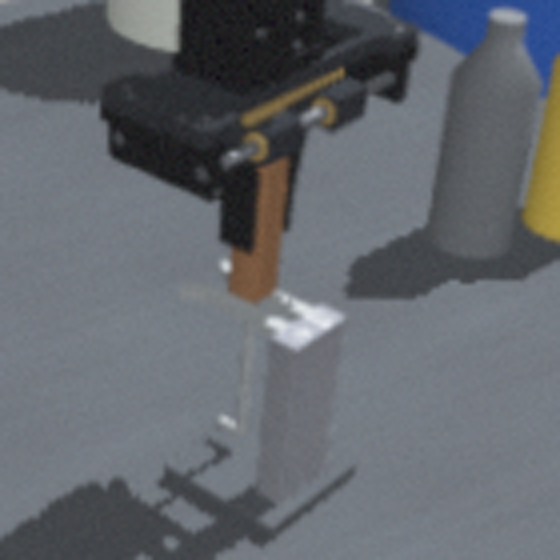

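>>> step_arm(
  increments=[0.12,0,0,0,0,0,0,0,0,0,0,0],
)

```text
time: 26.22
position: [0.4474, 0.2673, 0.1698]
tool_rot: [-0.219, 1.56, 0.219]
ft_force: [0.2, 0.1, -0.8]
grip_width: 0.248
```

>>> step_arm(
  increments=[0.05,0,0,0,0,0,0,0,0,0,0,0],
)

```text
time: 26.48
position: [0.4475, 0.2674, 0.1696]
tool_rot: [-0.219, 1.56, 0.219]
ft_force: [-0.7, -0.9, 2.3]
grip_width: 0.252
```

Resting (force turned positive). Release by small opening, then fully.

>>> step_arm(
  increments=[0,0,0,0,0,0,0,0,0,0,0,0,0,0,0,0,0,0,0,0,0,0,0,0],
  fingers=60,
)

```text
time: 26.98
position: [0.4474, 0.2674, 0.1693]
tool_rot: [-0.219, 1.56, 0.219]
ft_force: [0.8, -0.3, -0.3]
grip_width: 0.57
```

>>> step_arm(
  increments=[0,0,0,0,0,0,0,0,0,0,0,0,0,0,0,0,0,0,0,0,0,0,0,0],
  fingers=100,
)

```text
time: 27.48
position: [0.4475, 0.2673, 0.1693]
tool_rot: [-0.219, 1.56, 0.219]
ft_force: [0.3, 0.4, -0.2]
grip_width: 0.954
```

>>> step_arm(
  increments=[-1,0,0,0,0,0,-2.5,0,0,0,0,0,-3,0,0,0,0,0,-4,0,0,0,0,0,-4,0,0,0,0,0,-4,0,0,0,0,0,0,0,0,0,0,0],
)

```text
time: 28.35
position: [0.4485, 0.2687, 0.3582]
tool_rot: [-0.218, 1.553, 0.221]
ft_force: [-0.1, -0.0, -0.9]
grip_width: 1.004
```

```bash
python3 look.py 17
python3 - <<'E'
from h import *
np.set_printoptions(precision=4,suppress=True)
b=cv2.imread("pics/scene17.png");cv2.imwrite("pics/b17.png",cv2.resize(b[60:200,230:370],None,fx=4,fy=4,interpolation=cv2.INTER_CUBIC))
for c in("scene","top"):
    for n in("bush_center","hook_grip","hook_heel","fork","oil_bottle_mid","funnel_mid","tin_mid"):
        for r in ctrl.spot_point(c,n)[:1]: X=w(c,r['xyz']);print(c,n,round(r['score'],2),X,inrk(X))
E
```

```text
[0.4474 0.2675 0.3547] 1.8501928888002612 rk [-151.3539  419.781 ] heel z 0.20910534205376108 28.45 [ 0.3409  0.0834 -0.4085] [ 0.252   0.0605 -0.8745  1.5175  0.0468  1.5846  1.2292] [293.7654 103.4736] [139.5552 251.8842]
scene bush_center 0.37 [ 0.678  -0.1728  0.0072] [130.6868  10.5491]
scene hook_grip 0.64 [0.448  0.2735 0.1864] [-151.5399  425.8635]
scene hook_heel 0.97 [0.4487 0.2694 0.0239] [-150.2936  421.8843]
scene fork 0.96 [0.449  0.2681 0.1305] [-149.8895  420.6065]
scene oil_bottle_mid 0.77 [ 0.4808 -0.2219  0.1628] [-59.1186 -61.9687]
scene funnel_mid 0.86 [ 0.582  -0.2378  0.1436] [ 43.191  -65.5771]
scene tin_mid 0.77 [ 0.6063 -0.1075  0.1144] [51.6131 66.7116]
top bush_center 0.36 [ 0.6741 -0.1809  0.0087] [127.7874   2.0065]
top hook_heel 0.5 [0.4467 0.2647 0.0236] [-151.7796  416.8963]
top fork 0.66 [0.4497 0.2621 0.1322] [-148.4813  414.7355]
top oil_bottle_mid 0.76 [ 0.4735 -0.2235  0.1639] [-66.192  -64.4653]
top funnel_mid 0.95 [ 0.5824 -0.2385  0.1436] [ 43.6918 -66.1985]
top tin_mid 0.87 [ 0.609  -0.1129  0.1235] [54.9887 61.6977]
```

View pics/b17.png

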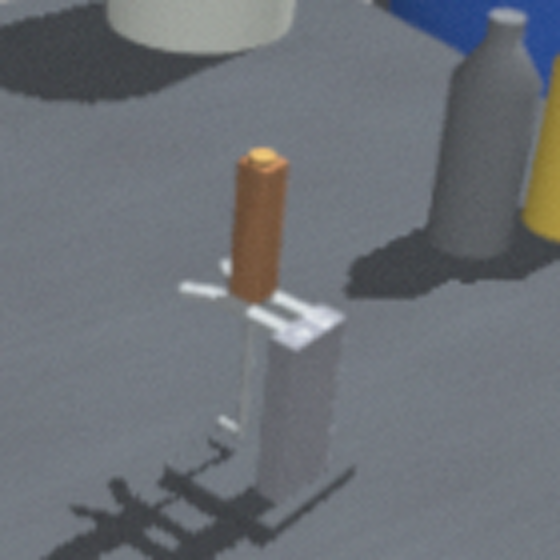

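View pics/z17.png

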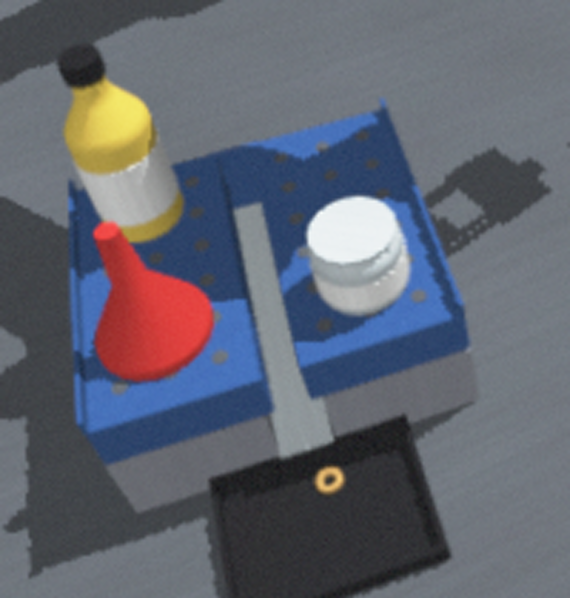

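The hook hangs upright on its fork at (258,230) in the zoomed view, the bush lies in the pan at (330,480), the deck items are in place, and the gripper is well clear. Handing in.

```bash
python3 -c "
from bench import ctrl
print(ctrl.close_job(), ctrl.get_state()['time'])"
```

```text
the job is handed in; nothing more can be done
the job is handed in; nothing more can be done
```

The bush is in the catch pan, the hook is back on its fork, and I handed the job in at about 29 s of the 72 s allowed.

**What I did:** I took the hook off its fork and felt the gutter floor near the open end and just past the slot's middle. The sloped sheet falls at about 0.105 rad. I carried the foot over the bush, raked the bush along the floor and out of the open end, and hung the hook back with its rod slid in between the tines.

**Forces:** the highest reading at the times I looked was about 12 N (8.6 N of that vertical), while raking the level part. I lightened the push after that, and the readings on the slope stayed under about 6 N.

**Last checks:**
- **Bush:** it lies flat in the pan, about 22 mm towards the rack from the pan's middle. The two cameras disagree by up to 8 mm sideways, but both put it well inside the walls.
- **Hook:** it stands upright on the tines. The arm position at release matched the one at pick-up to within 1 mm. The scene network put hook_grip about 5 mm further off the fork point than that, still inside the 20 mm limit. The top network did not find hook_grip in that last check.
- **Bottle, funnel and tin:** they show no visible movement. The network positions changed by up to about 6 mm from the first look, mostly within their noise.
- **Gripper:** it never came near the bush, and it was open and clear of everything at hand-in.

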